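# Isolate the battery feed

## Robot

A 7-joint arm with a two-finger parallel gripper is mounted at the origin on a cart in front of the work surface, level with it; the furniture and walls round the work are solid. World frame = base frame: x ahead of the robot, y to its left, z up, the work surface at z = 0. Lengths are in m, angles in degrees, forces in N, time in s.
With the tool pointing down it reaches from about 0.35 to 0.9 m from the base axis. Payload 19.9 kg.
Tool frame: the origin (TCP) lies midway between the tips of the shut fingers; the grasp point (between the pads) lies 19 mm behind it; z points along the fingers, y is the direction in which the jaws open and shut (so a half turn about z gives the same grasp; the last joint's range is limited). The gripper opens to 85 mm and grips with 20 to 120 N. Pads are 22 mm wide; open, the fingers measure 114 mm over their backs; the gripper's body (76 mm by 85 mm) begins 54 mm behind the grasp point. The pads swing forward as they close: fully open they stand 13 mm farther back than shut.
Start: joints at [72.164, 23.915, -0.59, 92.452, 0.269, 63.638, -3.037], TCP at [0.167, -0.602, 0.202] pointing down, gripper open.
Joint ranges: [-161.28, 161.28], [-22.2, 115.67], [-73.04, 71.86], [3.21, 147.25], [-68.34, 248.33], [10.77, 114.83], [-161.83, 161.83]. Speed limits (degrees/s): [108.29, 108.29, 136.94, 136.94, 172.46, 172.46, 172.46].

## Interface

Orientations are given as a 3x3 rotation matrix whose columns are the frame's x, y, z axes.
In Python, from workcell import readout, camera, workorder, cut_out, pinpoint gives the robot as it stands.
- The arm moves only by the shell command python3 -m pendant 'ROWS' [FORCE]. ROWS is JSON, one flat list of numbers, 7 for each row, row after row: the shift along the tool's x, y, z in m, then the turn, a rotation vector about the tool's x, y, z in degrees, then the closure, from -1 (fully open) to 1 (shut). A call has 1 to 12 rows; each row is the pose to reach, as a shift and turn from the pose commanded when the call began, along the tool's axes at that moment; what a row does not reach only later rows make up. A row lasts 1/10 s, in which the tool goes at most 50 mm and 8.59 degrees, less where a joint would pass 70% of its speed; a pose out of reach is approached as far as the arm can. A call with a gripper value outside its range is refused whole. The fingers move at their own pace and stop on an object; FORCE is the grip in N (left out, the last holds). Time passes only in rows, so rows that repeat a pose let the fingers close. It gives the time, the measured TCP pose, the force and the opening at its end, in the units of the state.
- readout.read_state(): the state, without advancing time (a new reading comes with each control period).
- camera(name): name is "side" or "top"; returns a dict with "pixels" (384x512x3 uint8, red, green, blue), "fx", "fy", "cx", "cy" (pixels), "rvec" (rotation vector, rad) and "tvec" (3), from world to camera coordinates, as OpenCV has them. Camera axes: x right, y down, z forward; pixel columns grow to the right and rows downward; lengths in m; the calibration is good to about 2 mm. A picture is of the moment at which its call begins. There is no depth.
- workorder.close_job(): hands the job in, once; it reports no verdict.
Trained networks look in a picture, given as the dict that the camera call returned (one of the last four; its "shot" number tells which), for a name from the list of things; names that differ only in an ending like _2 or _b are one class to them, and where a whole thing is asked for, a point or a joint stands for the part that bears it (a point fixed in the world has none). Each returns a list of dicts, best first, with "score" (0 to 1); they miss things now and then, are a little off and sometimes report something else, mostly with a low value. They report only what shows in the picture. A call takes as long as a camera call.
- cut_out(query, picture): "pixels" (384x512 bool, what is visible of it).
- pinpoint(query, picture): "centre" ([x, y, z] in m, in the coordinates of the camera as it stood for that picture, good to about 4 mm: a listed point, or the origin of a listed thing).
The state is a dict: "clock": time; "joint_pos": joint angles; "dq": joint speeds; "joint_torque": joint torques, N m; "tcp_pos": TCP position; "tool_rot": TCP orientation; "ft_force": force on the tool from outside, world axes, zero at the start; "wrist_torque": the same for the moment, N m; "gripper_width": finger opening in m.
Only numpy, scipy, OpenCV 4.12 (cv2) and the standard library are available. Lean on these libraries where they do the work, as an engineer would, in place of code of your own. Each camera call takes 0.05 s, during which the arm holds its last target. There are 200 camera calls.

## Task

Make the hydraulic power pack safe to work on: flip the battery isolator switch with the red lever from its live side (green stripe) over its centre to its off side (white stripe), until it snaps over and stays there. Leave the other isolator, the one with the yellow lever, switched on as it is.

Things in the scene. Friction and masses are not known exactly. Their poses are not given: they have to be found in the camera images.
- red_isolator: Isolator with the red lever: grey box 80 (x) x 60 mm, black top 45 mm high, on a foot 90 x 64 mm fixed to the table. Origin: centre of the underside; z up. On top a green stripe (live) at its x = -29 mm, a white one (off) at x = +29 mm; copper studs reach 46 mm out along +-y. Lever pivot: 48 mm above the origin, axis along the box's y.
- red_lever (a joint): Angle (rad) of the red lever, a round bat 70 mm from pivot to tip, 16 mm thick: 0 = leaning 0.55 rad to the box's -x, over the green stripe (start); 0.55 upright; 1.1 = leaning to +x, over the white stripe (off): rigid stops. At a stop its tip is 37 mm off centre, 108 mm above the table. About 5 N at the tip along +x moves it; just past upright it snaps to the far stop, so push no farther.
- yellow_isolator: A second isolator, the same in sizes and frame but with a yellow lever; fixed to the table at least 140 mm from the first, to its left or right. It stays switched on.
- yellow_lever (a joint): Angle of the yellow lever in rad, with the same meaning; it starts at 0 (live) and must stay there.

How it is judged (in metres and radians):
At the end, for the whole second after the job is handed in: The red lever stays at its off stop over the white stripe (above 1.0 of 1.1 rad) and the yellow lever is still at its live stop over the green stripe (below 0.15 rad) (value of joint red_lever above 1 rad and value of joint yellow_lever below 0.15 rad); the robot touches nothing.
It fails at once if the yellow lever is pushed half-way or more towards off (value of joint yellow_lever above 0.5 rad).
It also fails if it takes over 24 s, if anything falls off the work surface, if the arm or the gripper's body presses on something with over 40 N, if the wrist force passes 120 N, or if a joint passes its speed limit or range.

## Working session

There is one attempt and no reset: what is moved stays moved. The work goes in short steps, Python scripts to look and compute and a shell command to move; the robot and the scene stay as the last step left them, time stands still between calls to the robot, and variables do not carry over. Pictures are saved under pics/ and viewed, about 8 in all and at most 12, crops included, and the job is handed in when it is done.

```bash
mkdir -p pics; cat > h.py <<'E'
import numpy as np, cv2
from workcell import readout, camera, workorder, cut_out, pinpoint
def w(p,c):
    R=cv2.Rodrigues(np.array(c["rvec"],float))[0]; return R.T@(np.array(p)-np.array(c["tvec"]).ravel())
def pix(P,c):
    K=np.array([[c["fx"],0,c["cx"]],[0,c["fy"],c["cy"]],[0,0,1.]])
    return cv2.projectPoints(np.array(P,float).reshape(-1,3),np.array(c["rvec"],float),np.array(c["tvec"],float),K,None)[0].reshape(-1,2)
E
python3 - <<'E'
from h import *
s=readout.read_state(); print(s["clock"],s["tcp_pos"],s["tool_rot"],s["gripper_width"])
ims=[]
for n in("top","side"):
    c=camera(n); ims.append(c["pixels"]); R=cv2.Rodrigues(np.array(c["rvec"],float))[0]
    print(n,"cam at",-R.T@np.array(c["tvec"]).ravel())
    for q in("red_isolator","yellow_isolator","red_lever","yellow_lever"):
        for d in pinpoint(q,c)[:2]: print(q,round(d["score"],2),w(d["centre"],c).round(3),pix(w(d["centre"],c),c).round())
        for d in cut_out(q,c)[:2]:
            ys,xs=np.nonzero(d["pixels"]); print("  cut",round(d["score"],2),xs.min(),xs.max(),ys.min(),ys.max())
for n,i in zip(("top","side"),ims): cv2.imwrite(f"pics/{n}0.png",cv2.resize(i[:,:,::-1],(800,600)))
E
```

```text
0.0 [ 0.16644352 -0.60202369  0.20105886] [[ 9.63826792e-01  2.66529038e-01 -4.33638187e-04]
 [ 2.66529368e-01 -9.63826098e-01  1.16130771e-03]
 [-1.08429574e-04 -1.23487680e-03 -9.99999232e-01]] 0.08526236998179273
top cam at [0.44167093 0.19156176 0.89774442]
red_isolator 0.77 [0.466 0.281 0.   ] [[221. 229.]]
  cut 0.78 197 239 206 251
yellow_isolator 0.89 [ 0.456  0.117 -0.002] [[293. 233.]]
  cut 0.78 269 314 210 254Traceback (most recent call last):
  File "<stdin>", line 8, in <module>
ValueError: it knows: red_isolator, yellow_isolator
```

```bash
python3 - <<'E'
from h import *
for n in("top","side"):
    c=camera(n); R=cv2.Rodrigues(np.array(c["rvec"],float))[0]
    print(n,"cam at",-R.T@np.array(c["tvec"]).ravel(), c["fx"])
    i=c["pixels"]
    pts=[]
    for q in("red_isolator","yellow_isolator"):
        for d in pinpoint(q,c)[:2]:
            P=w(d["centre"],c); pts.append(pix(P,c)[0]); print(q,round(d["score"],2),P.round(3),pts[-1].round())
    cv2.imwrite(f"pics/{n}0.png",cv2.resize(i[:,:,::-1],(800,600)))
    np.save(f"pics/{n}0.npy",c,allow_pickle=True)
    if pts:
        u,v=np.mean(pts,0).astype(int); x0=max(u-90,0);y0=max(v-68,0)
        cr=i[y0:y0+135,x0:x0+180,::-1]; print("crop",x0,y0)
        cv2.imwrite(f"pics/{n}c.png",cv2.resize(cr,None,fx=4.4,fy=4.4,interpolation=cv2.INTER_CUBIC))
E
```

```text
top cam at [0.44167093 0.19156176 0.89774442] 388.87713992636964
red_isolator 0.95 [0.469 0.286 0.003] [219. 228.]
yellow_isolator 0.62 [ 0.457  0.121 -0.005] [291. 233.]
crop 164 162
side cam at [ 1.01923248 -0.35617023  0.46072029] 485.40052170142104
yellow_isolator 0.71 [0.458 0.12  0.001] [206. 229.]
crop 116 160
```

View pics/topc.png

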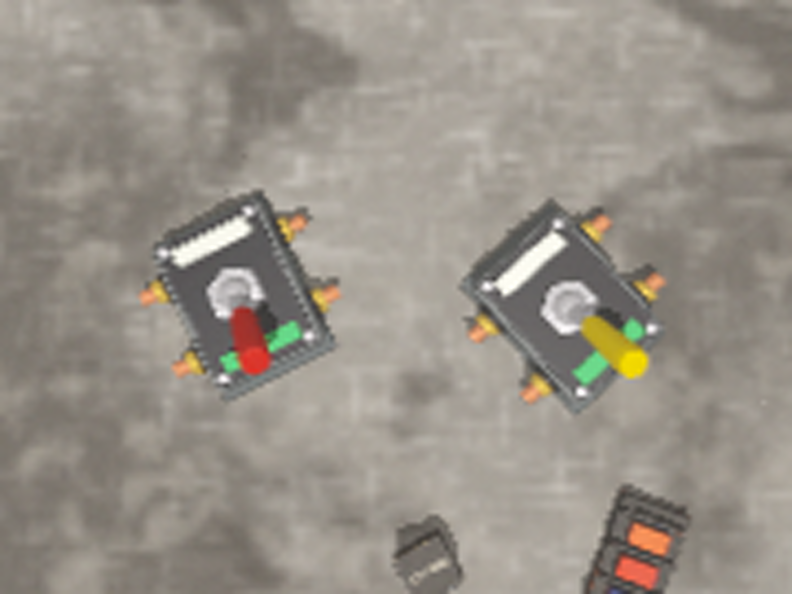

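View pics/side0.png

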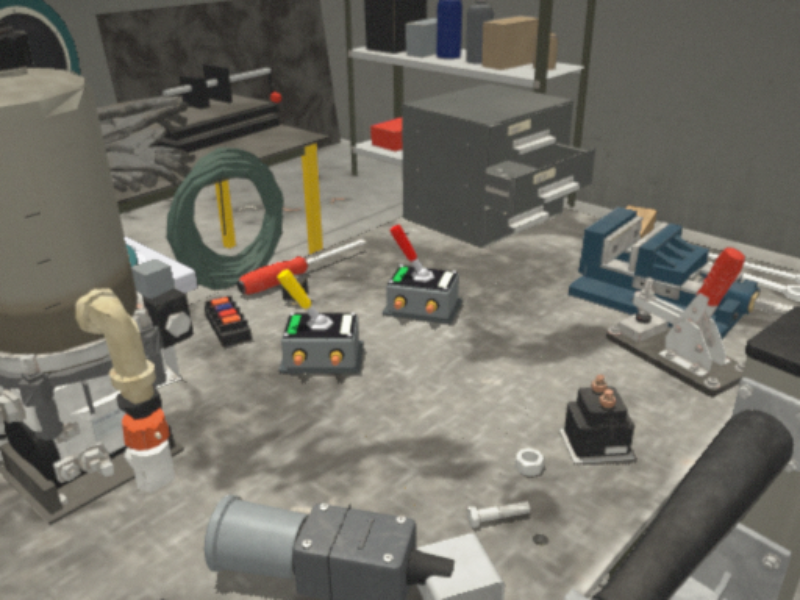

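View pics/top0.png

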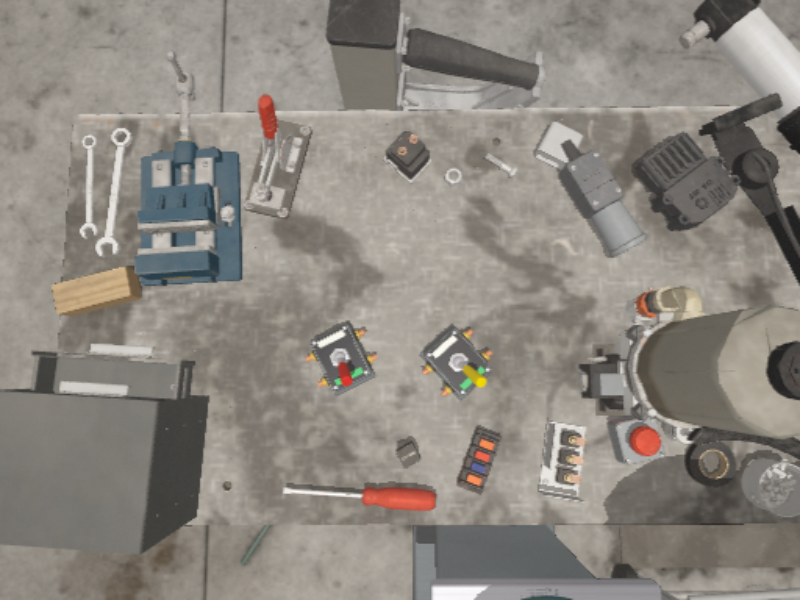

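The top crop shows the red isolator at about (236,295) and the yellow one at about (570,305). Both levers lean over green, toward the robot. A tall tank stands to the right in the full view, at about (720,390), between the arm and the job. I'll refine the box pose and the tank height next.

```bash
python3 - <<'E'
from h import *
T=np.load("pics/top0.npy",allow_pickle=True).item();S=np.load("pics/side0.npy",allow_pickle=True).item()
def ray(c,u,v):
    R=cv2.Rodrigues(np.array(c["rvec"],float))[0]; o=-R.T@np.array(c["tvec"]).ravel()
    d=R.T@np.array([(u-c["cx"])/c["fx"],(v-c["cy"])/c["fy"],1]); return o,d
def atz(c,u,v,z): o,d=ray(c,u,v); return o+d*(z-o[2])/d[2]
def tri(a,b):
    (o,d),(p,e)=ray(T,*a),ray(S,*b); t,s=np.linalg.lstsq(np.c_[d,-e],p-o,rcond=None)[0]; return (o+d*t).round(3),(p+e*s).round(3)
# stripes from the top view (crop px/4.4 + crop origin)
hsv=cv2.cvtColor(T["pixels"],cv2.COLOR_RGB2HSV)
for nm,u,v,yaw in(("red",218,229,24),("yel",293,232,41)):
    x0,y0=u-27,v-27; sub=hsv[y0:y0+55,x0:x0+55]
    g=cv2.inRange(sub,(45,80,60),(85,255,255)); wh=cv2.inRange(sub,(0,0,205),(40,45,255))
    r=[]
    for m in(g,wh):
        n,l,st,ce=cv2.connectedComponentsWithStats(m); k=1+np.argmax(st[1:,4]); p=ce[k]+[x0,y0]; r.append(atz(T,*p,.0455)); print(nm,st[k,4],p.round(1),r[-1].round(3))
    d=r[1]-r[0]; print(" len",np.linalg.norm(d).round(3),"yaw",np.degrees(np.arctan2(d[1],d[0])).round(1))
# red tip in both
print("red tip",tri((222,243),(256,146)))
s=.64
print("tank top",tri((800*s,395*s),(45*s,80*s)))
for P in [(.33,-.2,.3),(.33,-.2,0),(.167,-.602,.2),(.469,.286,.045)]: print(P,pix(P,T).round()/s,pix(P,S).round()/s)
E
```

```text
red 35 [227.8 237.9] [0.446 0.262 0.045]
red 69 [211.9 216.4] [0.493 0.297 0.045]
 len 0.059 yaw 36.8
yel 33 [297.8 245.2] [0.429 0.11  0.045]
yel 75 [283.8 221.5] [0.48  0.14  0.045]
 len 0.059 yaw 29.7
red tip (array([0.435, 0.269, 0.106]), array([0.44 , 0.273, 0.106]))
tank top (array([ 0.422, -0.144,  0.366]), array([ 0.44 , -0.111,  0.344]))
(0.33, -0.2, 0.3) [[825.     492.1875]] [[-120.3125  137.5   ]]
(0.33, -0.2, 0) [[681.25   451.5625]] [[-14.0625 445.3125]]
(0.167, -0.602, 0.2) [[1160.9375  631.25  ]] [[-873.4375  387.5   ]]
(0.469, 0.286, 0.045) [[339.0625 354.6875]] [[425.     276.5625]]
```

Red origin is about (0.467, 0.285) with a yaw of about 24°. The triangulated tip agrees with the expected (0.433, 0.270, 0.108). The tank top is at about 0.37, so I'll travel at z≈0.5 over it, with the fingers shut.

```bash
python3 -m pendant '[0,0,-0.05,0,0,0,1, 0,0,-0.1,0,0,0,1, 0,0,-0.15,0,0,0,1, 0,0,-0.2,0,0,0,1, 0,0,-0.25,0,0,0,1, 0,0,-0.3,0,0,0,1, 0.04,-0.02,-0.31,0,0,0,1, 0.08,-0.04,-0.31,0,0,0,1, 0.12,-0.06,-0.31,0,0,0,1, 0.16,-0.08,-0.31,0,0,0,1, 0.16,-0.08,-0.31,0,0,0,1]'; python3 - <<'E'
from h import *
c=camera("side"); cv2.imwrite("pics/side1.png",cv2.resize(c["pixels"][:,:,::-1],(800,600)))
c=camera("top"); cv2.imwrite("pics/top1.png",cv2.resize(c["pixels"][:,:,::-1],(800,600)))
print(readout.read_state()["joint_pos"])
E
```

```text
clock: 1.65
tcp_pos: [0.3043, -0.4785, 0.5124]
tool_rot: [[0.962, 0.274, 0.002], [0.274, -0.962, 0.0], [0.002, 0.0, -1.0]]
ft_force: [-0.2, 0.1, -0.1]
gripper_width: -0.0001
[ 58.99367024  11.87751544  -5.14976496  69.65538197   1.07843793
  98.48964319 -20.33003397]
```

View pics/top1.png

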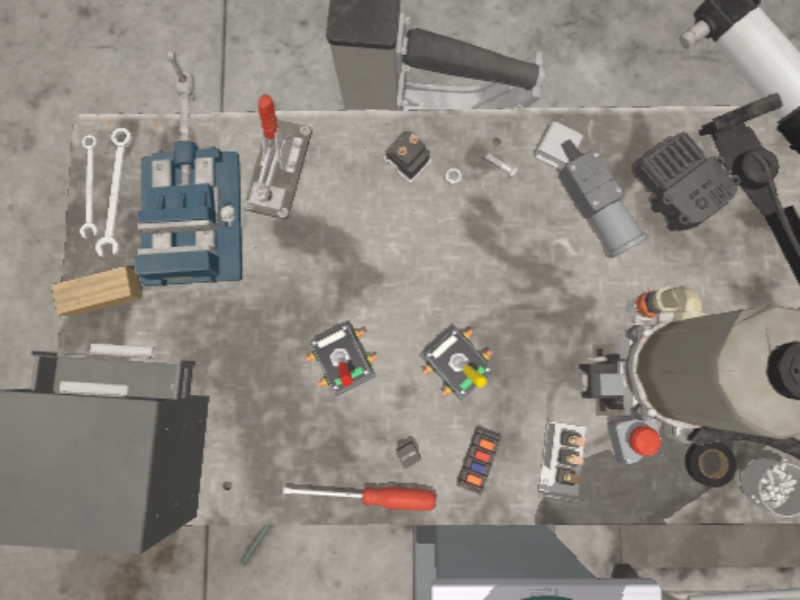

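The top view is unchanged and the arm isn't in frame yet. I'll carry on over the tank.

```bash
python3 -m pendant '[0.038,-0.028,0,0,0,0,1, 0.076,-0.056,0,0,0,0,1, 0.114,-0.084,0,0,0,0,1, 0.152,-0.111,0,0,0,0,1, 0.171,-0.154,0,0,0,0,1, 0.19,-0.197,0,0,0,0,1, 0.21,-0.24,0,0,0,0,1, 0.229,-0.283,0,0,0,0,1, 0.248,-0.326,0,0,0,0,1, 0.267,-0.369,0,0,0,0,1, 0.269,-0.415,0,0,0,0,1, 0.271,-0.46,0,0,0,0,1]'
python3 -c "
from h import *
s=readout.read_state();print(s['joint_pos'].round(1) if hasattr(s['joint_pos'],'round') else s['joint_pos'])"
```

```text
clock: 2.95
tcp_pos: [0.4378, 0.0336, 0.5116]
tool_rot: [[0.964, 0.265, -0.0], [0.265, -0.964, 0.0], [-0.0, -0.0, -1.0]]
ft_force: [-0.3, 0.8, 0.4]
gripper_width: -0.0001
[ 25.5  -2.6 -31.8  85.1  -1.4  97.1 -81.2]
```

```bash
python3 -m pendant '[0.002,-0.045,0,0,0,-2,1, 0.004,-0.09,0,0,0,-4,1, 0.006,-0.135,0,0,0,-6,1, 0.008,-0.18,0.02,0,0,-8,1, 0.01,-0.221,0.05,0,0,-8.6,1, 0.01,-0.221,0.09,0,0,-8.6,1, 0.01,-0.221,0.135,0,0,-8.6,1, 0.01,-0.221,0.18,0,0,-8.6,1, 0.01,-0.221,0.225,0,0,-8.6,1, 0.01,-0.221,0.25,0,0,-8.6,1, 0.01,-0.221,0.25,0,0,-8.6,1]'
python3 - <<'E'
from h import *
s=readout.read_state();print(np.round(s['joint_pos'],1))
c=camera("side"); cv2.imwrite("pics/side2.png",cv2.resize(c["pixels"][:,:,::-1],(800,600)))
d=pinpoint("red_isolator",c); print([(x["score"],w(x["centre"],c).round(3)) for x in d])
E
```

```text
clock: 4.05
tcp_pos: [0.3883, 0.2468, 0.2592]
tool_rot: [[0.914, 0.406, -0.005], [0.406, -0.914, -0.001], [-0.005, -0.001, -1.0]]
ft_force: [0.4, -0.2, 1.2]
gripper_width: -0.0003
[   9.6    6.9  -48.9  109.3    5.5   66.5 -107.4]
[(0.91, array([ 0.465,  0.284, -0.001]))]
```

View pics/side2.png

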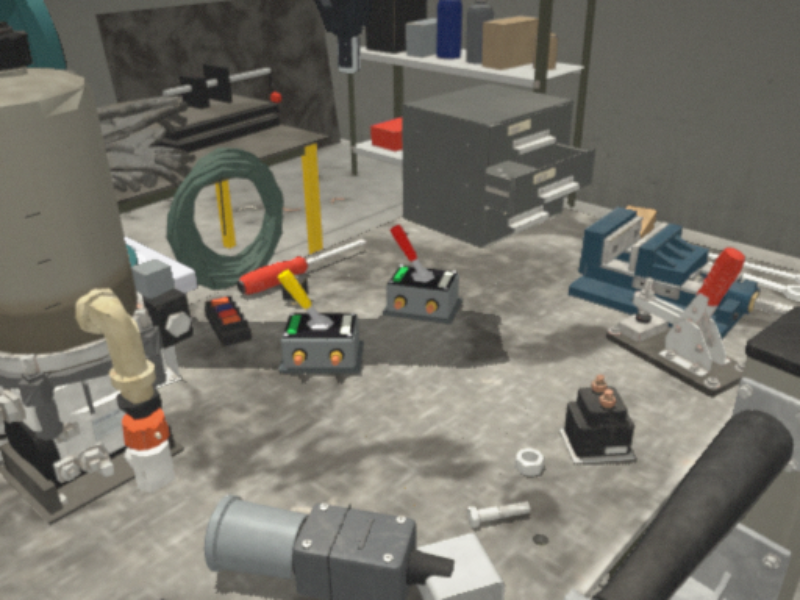

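The finger is visible at (347,55), directly above the live side of the red lever, and both levers still lean over green. Next I lower it.

```bash
python3 -m pendant '[0,0,0.045,0,0,0,1, 0,0,0.09,0,0,0,1, 0,0,0.135,0,0,0,1, 0,0.002,0.172,0,0,0,1, 0,0.002,0.172,0,0,0,1, 0.01,0,0.172,0,0,0,1, 0.02,0,0.172,0,0,0,1, 0.02,0,0.172,0,0,0,1]'
python3 - <<'E'
from h import *
c=camera("side"); cv2.imwrite("pics/side3.png",cv2.resize(c["pixels"][120:255,200:380,::-1],None,fx=4.4,fy=4.4))
E
```

```text
clock: 4.95
tcp_pos: [0.4097, 0.258, 0.0918]
tool_rot: [[0.914, 0.407, 0.003], [0.407, -0.914, 0.002], [0.004, -0.0, -1.0]]
ft_force: [0.0, 0.3, 0.2]
gripper_width: 0.0002
```

View pics/side3.png

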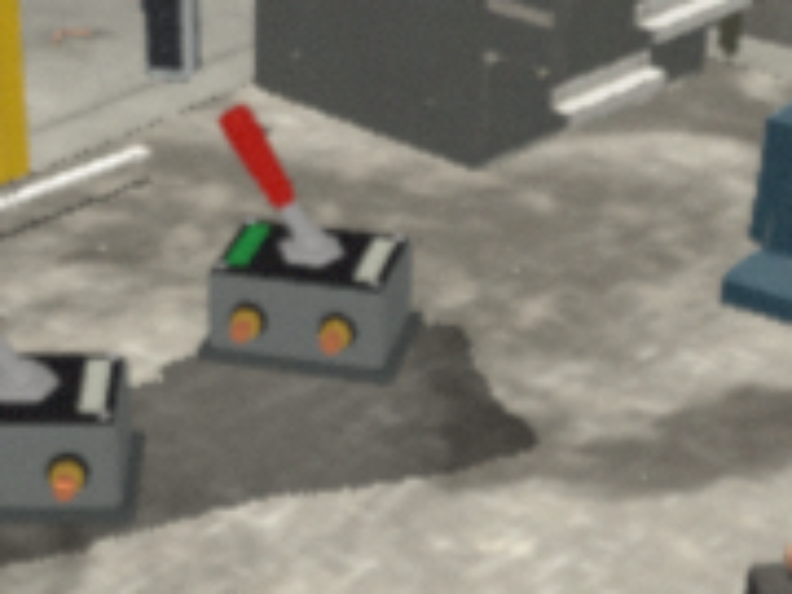

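The lever is still at live. The finger tip shows at about (170,75) in the crop, higher than I expected, so I'll compare it with the projected TCP.

```bash
python3 - <<'E'
from h import *
c=camera("side"); s=readout.read_state(); print(s["tcp_pos"],np.round(s["joint_pos"],1))
P=np.array(s["tcp_pos"])
print(pix([P,P+[0,0,.03],(.435,.27,.107),(.388,.247,.259)],c).round(1))
c2=camera("top"); print(pix([P],c2)); im=np.hstack([c["pixels"][100:200,200:300],c2["pixels"][190:290,180:280]])[:,:,::-1]
cv2.imwrite("pics/m4.png",cv2.resize(im,None,fx=4,fy=4,interpolation=cv2.INTER_CUBIC))
E
```

```text
[0.40789322 0.25717972 0.09084184] [   0.7   23.5  -43.5  117.    21.9   47.5 -121.4]
[[238.2 151.5]
 [237.7 137. ]
 [252.9 145.3]
 [223.4  62.9]]
[[228.21690423 256.52031347]]
```

View pics/m4.png

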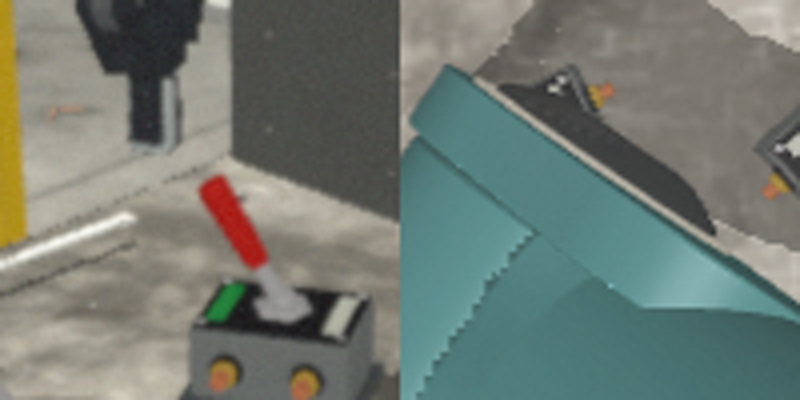

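The projected tip is at (238,151), but the finger's end shows at (237,137), about 30 mm higher. The red lever tip projects correctly, so the camera is fine here. I'll go 20 mm lower, which is safe either way, then creep forward watching the force.

```bash
python3 -m pendant '[0,0,0.01,0,0,0,1, 0,0,0.02,0,0,0,1, 0.006,0,0.02,0,0,0,1, 0.012,0,0.02,0,0,0,1, 0.018,0,0.02,0,0,0,1, 0.024,0,0.02,0,0,0,1, 0.024,0,0.02,0,0,0,1]'
python3 - <<'E'
from h import *
c=camera("side"); s=readout.read_state(); P=np.array(s["tcp_pos"]); print(P,s["ft_force"],pix([P],c))
cv2.imwrite("pics/m5.png",cv2.resize(c["pixels"][100:200,200:300,::-1],None,fx=5,fy=5,interpolation=cv2.INTER_CUBIC))
E
```

```text
clock: 5.8
tcp_pos: [0.4296, 0.2669, 0.0697]
tool_rot: [[0.913, 0.407, -0.0], [0.407, -0.913, 0.0], [0.0, -0.0, -1.0]]
ft_force: [-3.8, -1.2, -0.8]
gripper_width: 0.0001
[0.4291414  0.26673593 0.0696561 ] [-0.92459559 -0.97055353  0.12899182] [[249.80510925 162.98781258]]
```

View pics/m5.png

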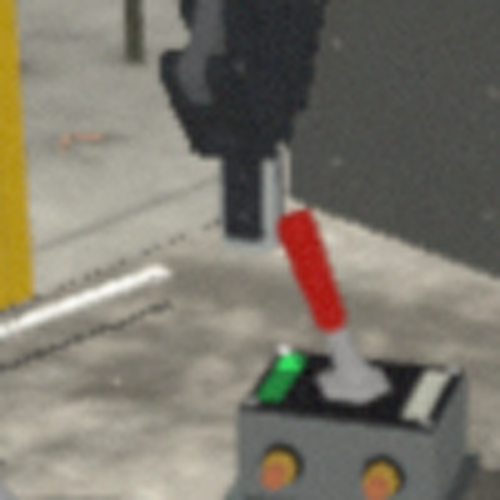

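The finger end is at about (250,240) in the crop. It touches the red lever about 10 mm below its top, and the lever is moving with a 4 N reaction as expected. I'll keep pushing to just past upright, then back off.

```bash
python3 -m pendant '[0.006,0,0,0,0,0,1, 0.012,0,0,0,0,0,1, 0.018,0,0,0,0,0,1, 0.024,0,0,0,0,0,1, 0.028,0,0,0,0,0,1, 0.028,0,0,0,0,0,1, 0.028,0,0,0,0,0,1]'
python3 - <<'E'
from h import *
c=camera("side"); s=readout.read_state(); P=np.array(s["tcp_pos"]); print(P,s["ft_force"])
cv2.imwrite("pics/m6.png",cv2.resize(c["pixels"][100:200,170:300,::-1],None,fx=5,fy=5,interpolation=cv2.INTER_CUBIC))
E
```

```text
clock: 6.55
tcp_pos: [0.4545, 0.278, 0.0696]
tool_rot: [[0.913, 0.408, -0.0], [0.408, -0.913, 0.0], [-0.0, -0.0, -1.0]]
ft_force: [0.3, -0.8, 0.6]
gripper_width: 0.0
[0.45441374 0.27798347 0.0696624 ] [-0.81689598  0.65563243  0.42259881]
```

View pics/m6.png

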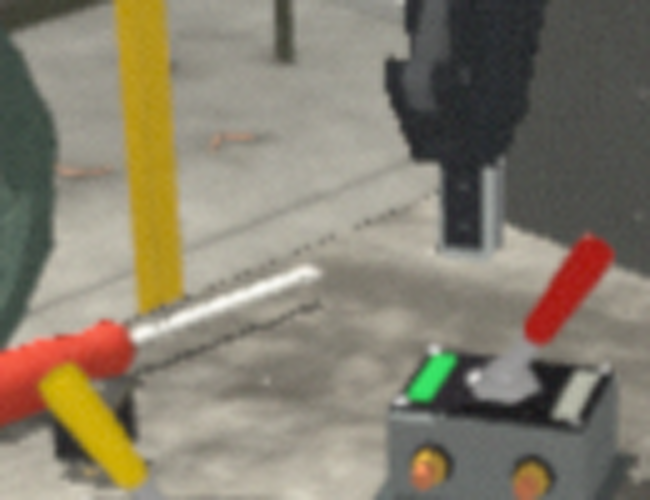

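The red lever has snapped over the white stripe, with its tip at about (595,250), and the force has gone. The yellow lever still leans to the live side. Now I back off and raise the arm clear.

```bash
python3 -m pendant '[-0.03,0,0,0,0,0,1, -0.06,0,0,0,0,0,1, -0.06,0,-0.04,0,0,0,1, -0.06,0,-0.09,0,0,0,1, -0.06,0,-0.14,0,0,0,1, -0.06,0,-0.18,0,0,0,1, -0.06,0,-0.18,0,0,0,1, -0.06,0,-0.18,0,0,0,1, -0.06,0,-0.18,0,0,0,1]'
python3 - <<'E'
from h import *
c=camera("side"); s=readout.read_state(); print(s["clock"],s["tcp_pos"],s["ft_force"])
cv2.imwrite("pics/m7.png",cv2.resize(c["pixels"][90:250,150:330,::-1],None,fx=3.5,fy=3.5,interpolation=cv2.INTER_CUBIC))
E
```

```text
clock: 7.5
tcp_pos: [0.3993, 0.2531, 0.2487]
tool_rot: [[0.913, 0.408, -0.001], [0.408, -0.913, -0.001], [-0.001, 0.0, -1.0]]
ft_force: [-1.4, -0.1, -0.1]
gripper_width: -0.0
7.55 [0.39921053 0.25315531 0.24859918] [ 0.34794586 -0.5880071  -0.25358595]
```

View pics/m7.png

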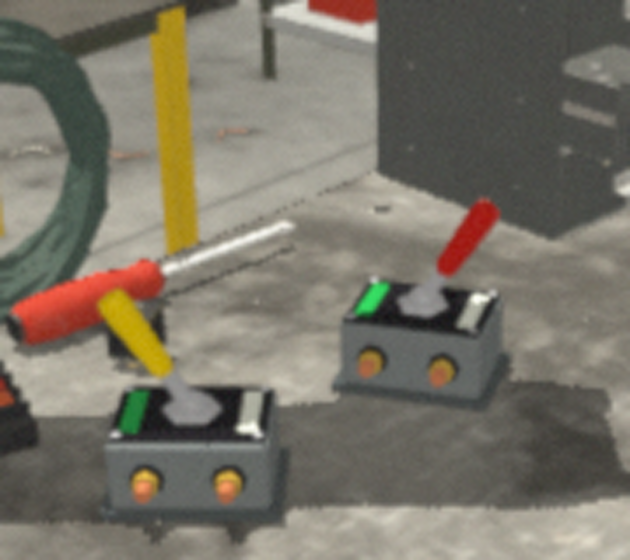

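The red lever rests over white at (485,210), the yellow lever is over green at (115,300), and the arm is clear. I'm handing in.

```bash
python3 -c "
from workcell import workorder; print(workorder.close_job())"
```

```text
the job is handed in; nothing more can be done
None
```

The red isolator is off: I pushed its lever over with the shut fingers, and it snapped to the white-stripe side and stayed there. I handed the job in at about 7.6 s; no verdict is reported.

- **Levers:** the last side picture shows the red lever over white and the yellow lever still over green. I judged both by eye from the picture, as there is no joint reading.
- **Arm:** it is clear of everything, with the TCP at z = 0.25 m and wrist force readings down to noise, about 1 N. While pushing, the highest reading I saw was about 4 N, taken at the ends of the moves only.
- **Disagreement:** in the side camera the fingertips appeared about 30 mm higher than the reported TCP. I did not find the cause. I went 20 mm lower before pushing, and the contact then looked right in the picture.

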